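# Pack out and line up a hinge leaf for its pin

### The job

Lay the blue packer flat and square on the low wooden seat of the hinge-fitting jig and let it go, then lay the loose steel hinge leaf on the packer with its single knuckle between the two knuckles of the leaf fixed to the white jamb piece, so that the pin holes line up and the pin could be driven through. Finish while still holding the leaf there and pressing it down firmly on the packer: do not let go. Leave the hinge pin, lock cylinder, padlock and screwdriver where they lie.

Things in the scene. Friction and masses are not known exactly. Their poses are not given: they have to be found in the camera images.
- jig: fixed jig on a plywood base 190 x 110 x 12 mm: on its +x half a white jamb piece, top 46 mm above the desk, with a steel leaf screwed on; on its -x half a lower wooden seat. Origin: centre of the base's underside, below the pin axis. z up, x from the seat towards the jamb, y along the pin axis
- jig_axis (a point): middle of the pin axis, 53 mm above the desk, halfway between the two fixed knuckles (14 mm barrels, 7 mm holes, covering 13 to 30 mm either side in y: a 26 mm gap). The fixed plate's edge behind the gap is 9 mm from the axis in +x. Axes as the jig
- jig_seat (a point): centre of the top face of the wooden seat, which is 38 (x) by 42 (y) mm, 40 mm above the desk (6 mm below the jamb's top); 31 mm from the pin axis in -x. Axes as the jig
- packer: loose blue plastic packer plate with two white stripes along y, 36 (x) by 50 (y) by 6 mm thick, 30 g, flat on the desk. Origin: centre of its underside, z up. On the seat its y ends overhang 4 mm each, free for fingers. Either end may face the jamb
- leaf: loose steel hinge leaf lying flat, about 120 g: plate 40 (x) by 60 (y) by 5 mm with three dark screw holes; on its +x side one knuckle (14 mm barrel, 22 mm long in y, 7 mm hole along y), underside level with the plate's, bulging up. Origin: centre of the plate's underside, z up. Grip across the 60 mm between its y ends
- leaf_axis (a point): middle of the loose leaf's pin hole: 30 mm from its origin in +x, 7 mm above its underside; axes as the leaf. With the packer below and the leaf's x along the jig's x, it comes to jig_axis
- hinge_pin: loose brass hinge pin with a head, 68 mm long, 10 mm thick; stays where it is. Origin in the middle, underneath, x along it
- lock_cylinder: loose brass lock cylinder, 66 x 43 x 17 mm; stays where it is
- padlock: loose brass padlock lying flat, 50 x 57 x 13 mm; stays where it is
- driver: loose amber-handled screwdriver, 159 x 28 x 25 mm; stays where it is
There are look-alikes about, which are no part of the job. What is meant by the leaf is not pink, and is the larger of those in its own colour.

How it is judged:
By the outcome, as a careful person would: the job done as asked, in the order asked, and still so for the second after the job is handed in, while the arm keeps its last pose, push and grip.
It also fails if it takes over 51 s, if anything falls off the work surface, if the arm or the gripper's body presses on something with over 40 N, if the wrist force passes 120 N, or if a joint passes its speed limit or range.

### The arm

A 6-joint arm with a two-finger parallel gripper is mounted at the origin on a cart in front of the work surface, level with it; the furniture and walls round the work are solid. World frame = base frame: x ahead of the robot, y to its left, z up, the work surface at z = 0. Lengths are in mm, angles in rad, forces in N, time in s.
With the tool pointing down it reaches from about 300 to 775 mm from the base axis. Payload 14.6 kg.
Tool frame: the origin (TCP) lies midway between the tips of the shut fingers; the grasp point (between the pads) lies 19 mm behind it; z points along the fingers, y is the direction in which the jaws open and shut (so a half turn about z gives the same grasp; the last joint's range is limited). The gripper opens to 94 mm and grips with 3 to 60 N. Pads are 16 mm wide; open, the fingers measure 119 mm over their backs; the gripper's body (75 mm by 177 mm) begins 78 mm behind the grasp point.
Start: joints at [1.153, 0.3, 1.521, -0, 1.321, -0.067], TCP at [189.004, 516.495, 205.446] pointing down, gripper open.
Joint ranges: [-3.03, 3.03], [-0.79, 2.21], [0.23, 2.52], [-1.04, 4.18], [0, 3.07], [-2.55, 2.55]. Speed limits (rad/s): [2.22, 2.22, 2.57, 3.14, 3.14, 3.14].

### API

Orientations are given as [roll, pitch, yaw] about the fixed x, y, z axes, in that order (R = Rz(yaw) Ry(pitch) Rx(roll)).
In Python, from cell import read_state, camera, get_calibration, sign_off gives the robot as it stands.
- The arm moves only by the tool carry_out, never from a script. Its argument "series" is a list of rows, each an object with "delta_pos": the shift along the world's x, y, z in mm, a list of three; "turn": the turn, a rotation vector about the world's x, y, z in rad, a list of three; "hand": the opening, from 0 (shut) to 1 (fully open). A call has 1 to 8 rows; each row is the pose to reach, as a shift and turn from the pose commanded when the call began; what a row does not reach only later rows make up. A row lasts 1/8 s, in which the tool goes at most 62.5 mm and 10.7 degrees, less where a joint would pass 70% of its speed; a pose out of reach is approached as far as the arm can. A call with a gripper value outside its range is refused whole. The fingers move at their own pace and stop on an object; "squeeze" is the grip in N (left out, the last holds). Time passes only in rows, so rows that repeat a pose let the fingers close. It gives the time, the measured TCP pose, the force and the opening at its end, in the units of the state.
- read_state(): the state, without advancing time (a new reading comes with each control period).
- camera(name): name is "scene" or "top" or "wrist"; returns the picture (400x640x3 uint8, red, green, blue); there is no depth.
- get_calibration(name): a dict with "intrinsics" (3x3 intrinsics, pixels), "pose" (4x4, takes a point from camera to world coordinates). Camera axes: x right, y down, z forward; pixel columns grow to the right and rows downward; lengths in mm; the calibration is good to about 2 mm. A picture is of the moment at which its call begins: read the wrist's pose just before it. get_calibration takes no time and is no camera call; for the wrist camera it gives the pose at the moment of the call.
- sign_off(): hands the job in, once; it reports no verdict.
The state is a dict: "clock": time; "joints": joint angles; "qd": joint speeds; "effort": joint torques, N m; "eef_pos": TCP position; "eef_rot": TCP orientation; "wrist_force": force on the tool from outside, world axes, zero at the start; "moment": the same for the moment, N m; "finger_gap": finger opening in mm.
Only numpy, scipy, OpenCV 4.12 (cv2) and the standard library are available. Lean on these libraries where they do the work, as an engineer would, in place of code of your own. Each camera call takes 0.05 s, during which the arm holds its last target.

## Working session

There is one attempt and no reset: what is moved stays moved. The work goes in short steps, Python scripts to look and compute and a tool call to move; the robot and the scene stay as the last step left them, time stands still between calls to the robot, and variables do not carry over. Pictures are saved under pics/ and viewed, and the job is handed in when it is done.

Besides the shell and the picture viewer there is one more tool, called after "Call:" by a JSON object that holds its "name" and its "arguments". carry_out: Moves the arm, as the interface text tells. Its arguments: {"type":"object","properties":{"series":{"type":"array"},"squeeze":{"type":"number"}},"required":["series"]}

```bash
ls; mkdir -p pics
python3 - <<'E'
from cell import read_state, camera, get_calibration
import cv2
s=read_state();print(s)
for n in("scene","top","wrist"):
    c=get_calibration(n);print(n,c)
    cv2.imwrite(f"pics/{n}0.png",camera(n)[:,:,::-1])
E
```

```text
pics
{'clock': 0.0, 'joints': array([ 1.15345167e+00,  3.00445650e-01,  1.52157940e+00,  2.65342215e-05,
        1.32065825e+00, -6.66134218e-02]), 'qd': array([ 0.00039897, -0.0014004 , -0.00106758, -0.00148694,  0.00146607,
       -0.00036579]), 'effort': array([ 1.77947327e-04, -5.31790280e+01, -3.52749324e+01,  7.08754733e-02,
        2.42581952e-02, -9.21481796e-05]), 'eef_pos': array([188.87298911, 516.28646062, 204.90098833]), 'eef_rot': array([-3.14050613e+00, -9.82424531e-05,  2.79085479e+00]), 'wrist_force': array([-0.52708326, -0.03645817,  0.06937453]), 'moment': array([-0.02344673,  0.03322071,  0.0321723 ]), 'finger_gap': 94.1995005389387}
scene {'intrinsics': array([[400.44653334,   0.        , 313.11796716],
       [  0.        , 400.44653334, 200.98477582],
       [  0.        ,   0.        ,   1.        ]]), 'pose': array([[ 8.88136465e-01, -3.17836001e-01,  3.31954658e-01,
         3.37106462e+01],
       [-4.59183288e-01, -5.83688340e-01,  6.69670538e-01,
        -1.01114122e+03],
       [-1.90873427e-02, -7.47186856e-01, -6.64339880e-01,
         1.02985940e+03],
[... 437 characters left out ...]
],
       [-1.77328238e-02, -1.62138015e-01, -9.86608743e-01,
         1.60712808e+03],
       [ 0.00000000e+00,  0.00000000e+00,  0.00000000e+00,
         1.00000000e+00]])}
wrist {'intrinsics': array([[302.27268291,   0.        , 316.87904143],
       [  0.        , 302.27268291, 200.27644426],
       [  0.        ,   0.        ,   1.        ]]), 'pose': array([[ 3.44822431e-01,  9.12778399e-01,  2.18936258e-01,
         1.26336125e+02],
       [ 9.38667317e-01, -3.35044005e-01, -8.15425230e-02,
         5.39061151e+02],
       [-1.07697271e-03,  2.33626001e-01, -9.72325939e-01,
         3.84507114e+02],
       [ 0.00000000e+00,  0.00000000e+00,  0.00000000e+00,
         1.00000000e+00]])}
```

View pics/scene0.png

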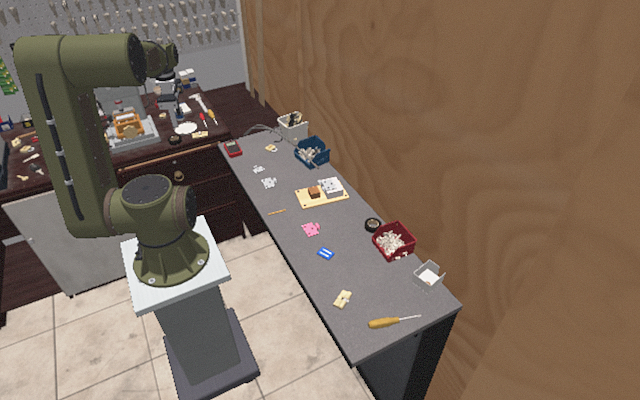

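View pics/top0.png

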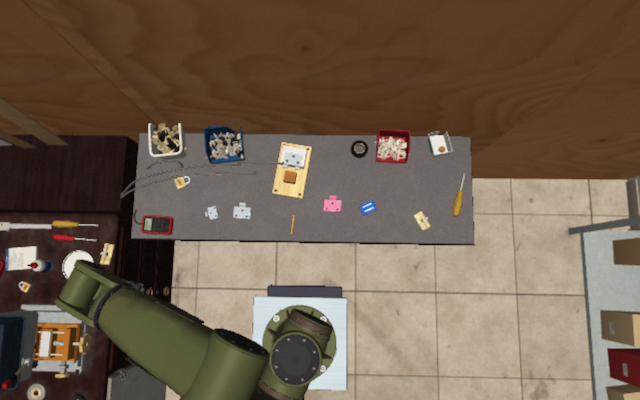

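View pics/wrist0.png

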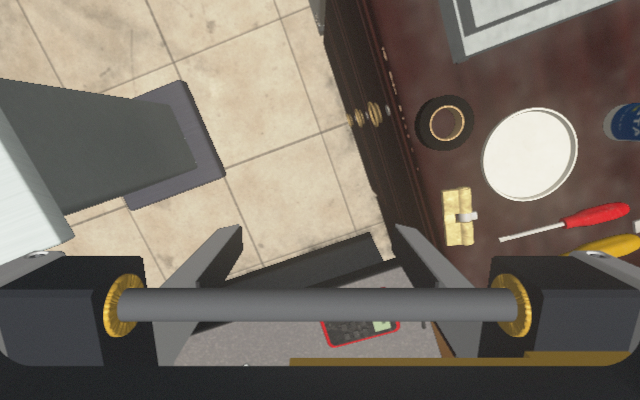

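The scene shows the jig near top-view (292,170). The two grey leaves are at (212,213), the small one, and (242,212), the large one. The pink decoy is at (332,205) and the blue packer at (368,208). Next I'll get rough positions.

```bash
cat > h.py <<'E'
import numpy as np, cv2
from cell import read_state, camera, get_calibration
def ray(c,uv):
    K,P=c["intrinsics"],c["pose"]
    d=P[:3,:3]@np.linalg.solve(K,[uv[0],uv[1],1.]); return P[:3,3],d/np.linalg.norm(d)
def onz(c,uv,z):
    o,d=ray(c,uv); return o+d*(z-o[2])/d[2]
def proj(c,p):
    P=c["pose"]; q=c["intrinsics"]@(P[:3,:3].T@(np.asarray(p)-P[:3,3])); return q[:2]/q[2]
def tri(rs):
    A=np.zeros((3,3));b=np.zeros(3)
    for o,d in rs:
        M=np.eye(3)-np.outer(d,d);A+=M;b+=M@o
    p=np.linalg.solve(A,b); return p,[np.linalg.norm((np.eye(3)-np.outer(d,d))@(p-o)) for o,d in rs]
E
python3 - <<'E'
from h import *
c=get_calibration("top")
for n,uv,z in [("small leaf",(212,213),3),("leaf",(242,212),3),("pink",(332,205),3),("packer",(368,208),6),("jig",(292,170),12),("jamb",(294,157),46),("seat",(290,178),40),("pin",(292,224),5),("deskBL",(133,238),0),("deskTR",(470,135),0)]:
    p=onz(c,uv,z);print(n,p.round(),np.hypot(*p[:2]).round())
im=camera("top");cv2.imwrite("pics/top1.png",cv2.resize(im[125:250,180:400,::-1],None,fx=3.6,fy=3.6,interpolation=cv2.INTER_CUBIC))
E
```

```text
small leaf [431. 316.   3.] 534.0
leaf [436. 210.   3.] 484.0
pink [ 466. -106.    3.] 478.0
packer [ 457. -232.    6.] 512.0
jig [588.  37.  12.] 589.0
jamb [627.  29.  46.] 627.0
seat [553.  42.  40.] 555.0
pin [396.  33.   5.] 398.0
deskBL [339. 590.   0.] 681.0
deskTR [ 727. -599.    0.] 942.0
```

View pics/top1.png

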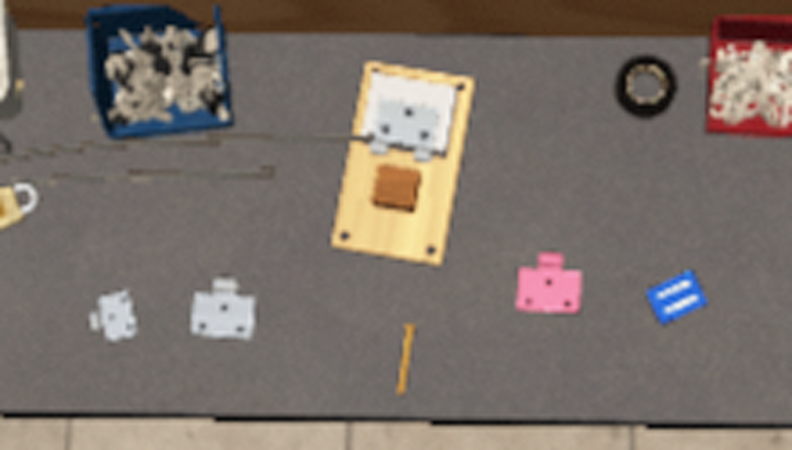

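Call:
{"name": "carry_out", "arguments": {"series": [{"delta_pos": [40,-50,0],"turn": [0,0,-0.18],"hand": 1},{"delta_pos": [70,-95,0],"turn": [0,0,-0.36],"hand": 1},{"delta_pos": [100,-140,-10],"turn": [0,0,-0.54],"hand": 1},{"delta_pos": [130,-185,-20],"turn": [0,0,-0.72],"hand": 1},{"delta_pos": [150,-230,-30],"turn": [0,0,-0.9],"hand": 1},{"delta_pos": [165,-265,-40],"turn": [0,0,-1.08],"hand": 1},{"delta_pos": [175,-290,-50],"turn": [0,0,-1.26],"hand": 1},{"delta_pos": [180,-300,-55],"turn": [0,0,-1.44],"hand": 1}]}}

```text
clock: 1.2
eef_pos: [369.3, 215.2, 150.0]
eef_rot: [-3.141, 0.0, 1.343]
wrist_force: [0.3, -0.4, 0.4]
finger_gap: 93.9
```

Call:
{"name": "carry_out", "arguments": {"series": [{"delta_pos": [0,-5,0],"turn": [0,0,-0.18],"hand": 1},{"delta_pos": [0,-10,0],"turn": [0,0,-0.36],"hand": 1},{"delta_pos": [0,-10,0],"turn": [0,0,-0.54],"hand": 1},{"delta_pos": [0,-10,0],"turn": [0,0,-0.72],"hand": 1},{"delta_pos": [0,-10,0],"turn": [0,0,-0.9],"hand": 1},{"delta_pos": [0,-10,0],"turn": [0,0,-1.08],"hand": 1},{"delta_pos": [0,-10,0],"turn": [0,0,-1.26],"hand": 1},{"delta_pos": [0,-10,0],"turn": [0,0,-1.44],"hand": 1}]}}

```text
clock: 2.2
eef_pos: [368.9, 206.5, 150.4]
eef_rot: [3.142, 0.0, -0.095]
wrist_force: [-0.0, -0.3, -0.5]
finger_gap: 94.2
```

```bash
cat >> h.py <<'E'
import pickle
def snap(name,n="wrist"):
    c=get_calibration(n); s=read_state(); im=camera(n)
    pickle.dump((c,s,im),open(f"pics/{name}.pkl","wb")); cv2.imwrite(f"pics/{name}.png",im[:,:,::-1])
    print(name,s["clock"],s["eef_pos"].round(2),s["eef_rot"].round(4),"F",s["wrist_force"].round(1),"gap",round(s["finger_gap"],1)); return c,s,im
def load(name): return pickle.load(open(f"pics/{name}.pkl","rb"))
E
python3 -c "
from h import *
snap('w1')"
```

```text
w1 2.2 [368.95 206.47 150.4 ] [ 3.1415e+00  1.0000e-04 -9.5200e-02] F [-0.  -0.3 -0.5] gap 94.2
```

View pics/w1.png

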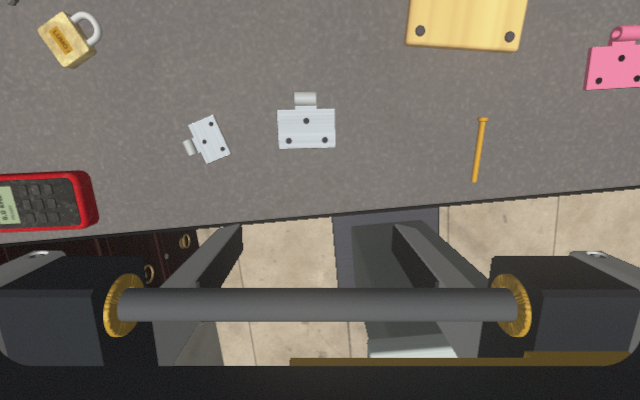

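w1 shows the large grey leaf with its plate at about (306,129), its knuckle at (305,99), and three holes. The smaller look-alike is at (208,140). On to the jig.

Call:
{"name": "carry_out", "arguments": {"series": [{"delta_pos": [35,-45,0],"turn": [0,0,-0.07],"hand": 1},{"delta_pos": [70,-90,0],"turn": [0,0,-0.07],"hand": 1},{"delta_pos": [105,-135,0],"turn": [0,0,-0.07],"hand": 1},{"delta_pos": [110,-160,0],"turn": [0,0,-0.07],"hand": 1},{"delta_pos": [110,-160,0],"turn": [0,0,-0.07],"hand": 1}]}}

```text
clock: 2.88
eef_pos: [479.1, 45.3, 150.2]
eef_rot: [3.141, 0.001, -0.159]
wrist_force: [-0.1, 0.9, -0.8]
finger_gap: 94.1
```

```bash
python3 -c "
from h import *
snap('w2')"
```

```text
w2 2.875 [479.14  45.3  150.17] [ 3.1414e+00  5.0000e-04 -1.5920e-01] F [-0.1  0.9 -0.8] gap 94.1
```

Call:
{"name": "carry_out", "arguments": {"series": [{"delta_pos": [40,-20,-10],"turn": [0,0,0],"hand": 1},{"delta_pos": [60,-40,-10],"turn": [0,0,0],"hand": 1},{"delta_pos": [60,-40,-10],"turn": [0,0,0],"hand": 1}]}}

```text
clock: 3.3
eef_pos: [539.3, 6.9, 140.1]
eef_rot: [-3.142, 0.001, -0.158]
wrist_force: [0.2, -0.1, 0.1]
finger_gap: 94.1
```

```bash
python3 -c "
from h import *
snap('w3')
a=cv2.imread('pics/w2.png')[:250,180:460];b=cv2.imread('pics/w3.png')[:250,180:460]
cv2.imwrite('pics/w23.png',cv2.resize(np.hstack([a,b]),(800,357),interpolation=cv2.INTER_CUBIC))"
```

```text
w3 3.3 [539.28   6.86 140.06] [-3.1416e+00  5.0000e-04 -1.5820e-01] F [ 0.2 -0.1  0.1] gap 94.1
```

View pics/w2.png

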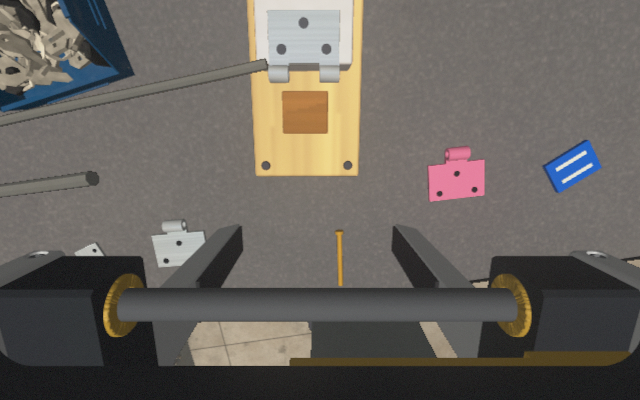

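View pics/w3.png

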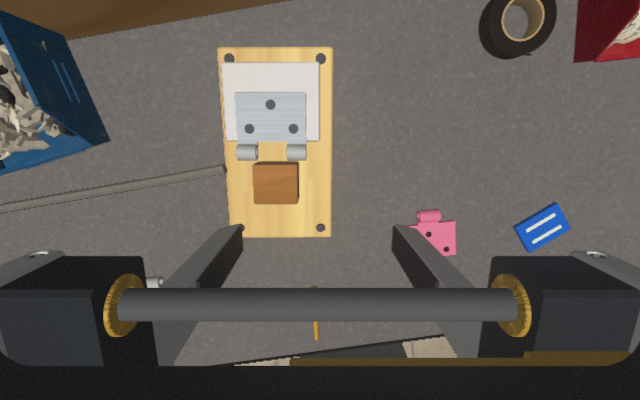

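w2 and w3 show the jig with its seat at (305,112) and (275,183), and its fixed knuckles at about (278,73)/(329,73) and (247,152)/(297,152). A thick grey rod ends near the jig. I'll triangulate it, since it may be an elevated obstacle.

Run:
```python
from h import *
a,b,w1=load('w2'),load('w3'),load('w1')
def t(n,u,v): 
    p,r=tri([ray(a[0],u),ray(b[0],v)]);print(n,p.round(1),np.round(r,2))
t("rod end",(267,64),(225,169))
t("seat",(305,112),(275.5,183.5))
t("leaf plate hole top",(303.5,22),(270,104))
t("hole L",(281.5,48.5),(249,128.5))
t("hole R",(326,48.5),(292.5,128.5))
t("base screw L",(266,165.5),(240,228))
t("base screw R",(348,165.5),(320,228))
t("packer",(572.5,166.5),(542.5,227.5))
p,r=tri([ray(w1[0],(305,99)),ray(a[0],(174,226))]);print("leafknuckle",p.round(1),np.round(r,2))
S=load('w3')
cs=get_calibration("scene");s=camera("scene")
cv2.imwrite("pics/sc1.png",cv2.resize(s[100:300,200:440,::-1],None,fx=3.3,fy=3,interpolation=cv2.INTER_CUBIC))
```

```text
rod end [590.1  59.  123.1] [0.03 0.03]
seat [561.9  42.6  37.5] [0.06 0.06]
leaf plate hole top [631.8  31.5  52.6] [0.17 0.17]
hole L [614.9  53.2  52.9] [0.17 0.17]
hole R [609.   16.3  52.8] [0.2 0.2]
base screw L [516.8  92.9  13.7] [0.15 0.15]
base screw R [503.3   8.5  14.5] [0.45 0.45]
packer [ 461.8 -232.1    3.8] [0.05 0.05]
leafknuckle [466.  208.8   7.7] [0.13 0.13]
```

View pics/sc1.png

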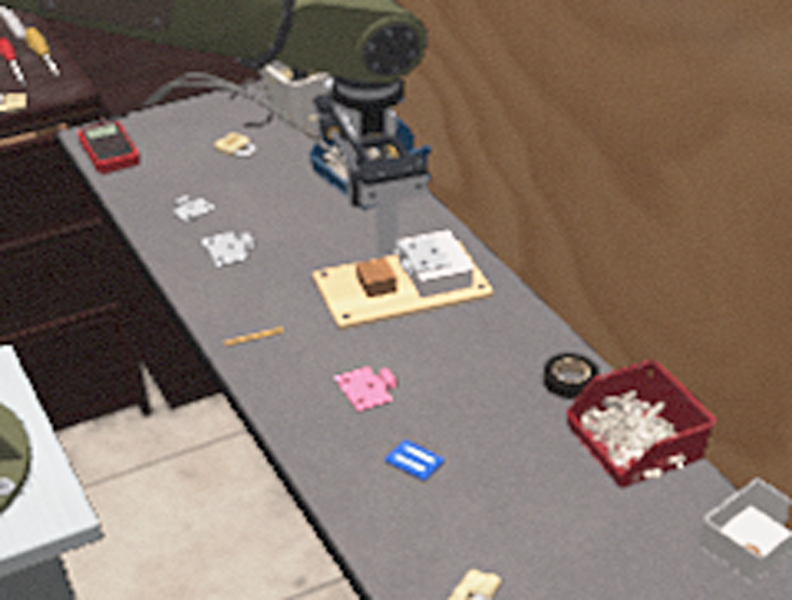

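Run:
```python
from h import *
a,b,w1=load('w2'),load('w3'),load('w1')
ct=get_calibration("top");cs=get_calibration("scene")
E_=np.array([590.1,59,123.1])
print("rod end in top/scene",proj(ct,E_),proj(cs,E_))
p,r=tri([ray(a[0],(96,178)),ray(ct,(255.6,172.5))]);print("rod2 end",p,r, "scene",proj(cs,p))
def plane(c,u,v):
    o,d1=ray(c,u);_,d2=ray(c,v);n=np.cross(d1,d2);return o,n/np.linalg.norm(n)
o1,n1=plane(a[0],(0,119),(267,64));o2,n2=plane(b[0],(0,208),(225,169))
d=np.cross(n1,n2);d/=np.linalg.norm(d);d*=np.sign(d[1]);print("rod dir",d, "angle between planes",np.degrees(np.arccos(abs(n1@n2))))
for k in (0,50,100,200,300): 
    q=E_+d*k/d[1]; print(q.round(), "top",proj(ct,q).round(1))
im=cv2.imread("pics/top0.png")
cv2.imwrite("pics/t2.png",cv2.resize(im[120:220,100:320],None,fx=3.6,fy=3.6,interpolation=cv2.INTER_CUBIC))
im=cv2.imread("pics/scene0.png")
cv2.imwrite("pics/s2.png",cv2.resize(im[90:230,210:380],None,fx=4,fy=4,interpolation=cv2.INTER_CUBIC))
```

```text
rod end in top/scene [283.63865858 161.88048922] [318.46165977 167.97650724]
rod2 end [539.780147   142.14993904 186.20748953] [np.float64(0.4129500975908782), np.float64(0.41295009759083806)] scene [296.03851382 146.6476392 ]
rod dir [-0.01520969  0.99836814 -0.05504285] angle between planes 16.73195509410836
[590.  59. 123.] top [283.6 161.9]
[589. 109. 120.] top [268.6 162.1]
[589. 159. 118.] top [253.7 162.3]
[587. 259. 112.] top [224.  162.8]
[586. 359. 107.] top [194.7 163.2]
```

View pics/t2.png

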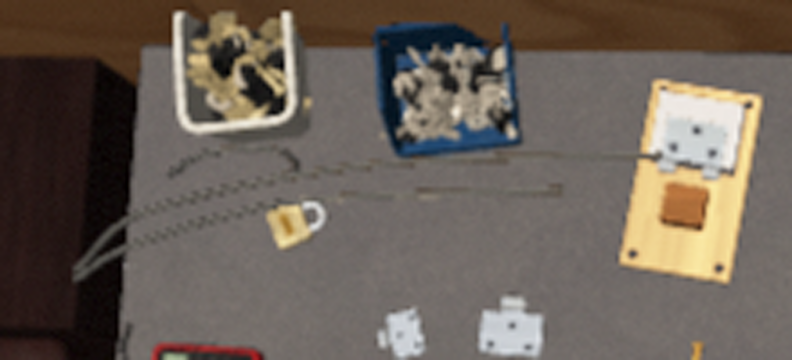

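View pics/s2.png

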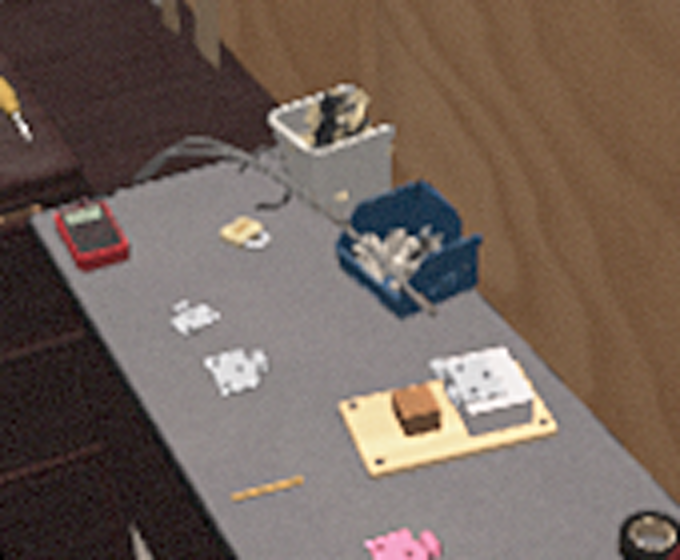

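There are two elevated rods: rod1 ends at about (590,59,123) and rod2 at about (540,142,186). I need a better fix on rod2, because the gripper body will pass close to it.

Call:
{"name": "carry_out", "arguments": {"series": [{"delta_pos": [-50,20,10],"turn": [0,0,0],"hand": 1},{"delta_pos": [-100,50,10],"turn": [0,0,0],"hand": 1},{"delta_pos": [-125,60,10],"turn": [0,0,0],"hand": 1},{"delta_pos": [-125,60,10],"turn": [0,0,0],"hand": 1}]}}

```text
clock: 3.9
eef_pos: [412.5, 67.8, 151.0]
eef_rot: [-3.141, -0.001, -0.156]
wrist_force: [0.4, 0.2, 0.4]
finger_gap: 94.2
```

```bash
python3 -c "
from h import *
snap('w4')"
```

```text
w4 3.9 [412.53  67.81 151.  ] [-3.1412e+00 -1.1000e-03 -1.5630e-01] F [0.4 0.2 0.4] gap 94.2
```

View pics/w4.png

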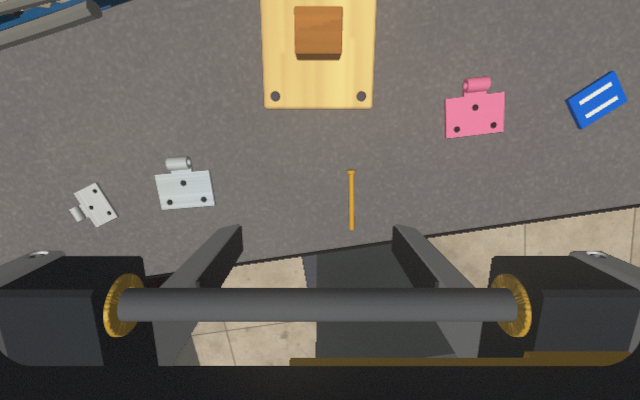

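w4 shows the rod2 tip at (97,11), the leaf at (185,189), the packer at (596,100), and the seat top at (318,30).

Run:
```python
from h import *
w={k:load(k) for k in('w1','w2','w3','w4')}
p,r=tri([ray(w['w2'][0],(95,179)),ray(w['w4'][0],(96,11))]);print("rod2 end",p.round(1),np.round(r,2),np.linalg.norm(p-w['w4'][0]['pose'][:3,3]))
def plane(c,u,v):
    o,d1=ray(c,u);_,d2=ray(c,v);n=np.cross(d1,d2);return o,n/np.linalg.norm(n)
_,n1=plane(w['w2'][0],(0,190),(95,179));_,n2=plane(w['w4'][0],(0,42),(96,11))
d=np.cross(n1,n2);print("dir",d/np.linalg.norm(d))
# colour contours
def quad(k,mask):
    m=mask.astype(np.uint8); cs,_=cv2.findContours(m,cv2.RETR_EXTERNAL,cv2.CHAIN_APPROX_NONE); c=max(cs,key=cv2.contourArea)
    return c
for k in w:
    c,s,im=w[k];hsv=cv2.cvtColor(im,cv2.COLOR_RGB2HSV);H,S,V=[hsv[:,:,i].astype(int) for i in range(3)]
    mb=(H>100)&(H<125)&(S>150)&(V>120); mb[:, :200]=False
    mb=cv2.morphologyEx(mb.astype(np.uint8),cv2.MORPH_CLOSE,np.ones((7,7)))
    cn=quad(k,mb) if mb.any() else None
    if cn is not None and cv2.contourArea(cn)>300: print(k,"blue",cv2.minAreaRect(cn),cv2.boundingRect(cn))
for k in('w2','w3','w4'):
    c,s,im=w[k];print(k,[im[y,x] for x,y in ({'w2':[(305,112),(265,112)],'w3':[(275,183),(245,215),(275,201)],'w4':[(318,30),(318,56)]}[k])])
a=[cv2.resize(w[k][2][y:y+100,x:x+130,::-1],None,fx=6,fy=6,interpolation=cv2.INTER_CUBIC) for k,x,y in(('w2',240,45),('w3',210,125),('w1',245,75),('w4',120,130))]
for i,q in enumerate(a): cv2.imwrite(f"pics/z{i}.png",q)
```

```text
rod2 end [540.  139.  191.7] [0.11 0.11] 172.4262710950291
dir [-0.02307394 -0.96515966  0.26064234]
w2 blue ((573.0440673828125, 166.0735626220703), (30.35525131225586, 53.16455841064453), 59.03623962402344) (545, 140, 56, 53)
w3 blue ((542.5819702148438, 227.5051727294922), (29.242300033569336, 49.23820114135742), 59.931419372558594) (515, 203, 56, 49)
w4 blue ((597.3764038085938, 99.30084991455078), (33.07737350463867, 58.097808837890625), 58.172550201416016) (568, 71, 59, 58)
w2 [array([170, 117,  66], dtype=uint8), array([229, 198, 128], dtype=uint8)]
w3 [array([163, 112,  64], dtype=uint8), array([221, 186, 121], dtype=uint8), array([160, 109,  64], dtype=uint8)]
w4 [array([176, 119,  64], dtype=uint8), array([103,  78,  48], dtype=uint8)]
```

View pics/z0.png

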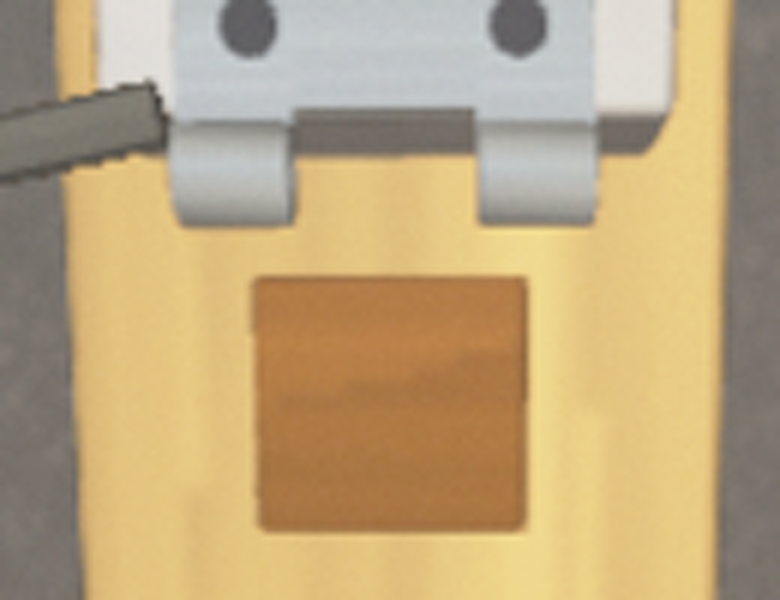

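View pics/z1.png

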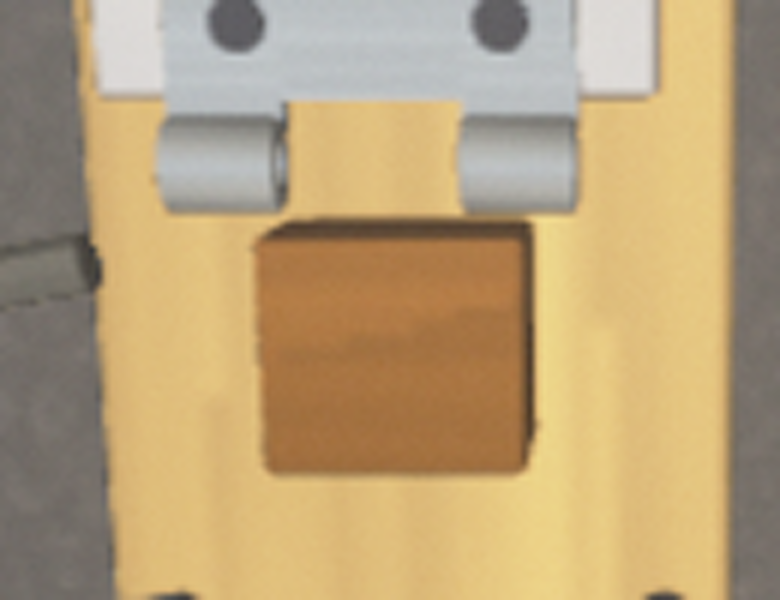

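View pics/z2.png

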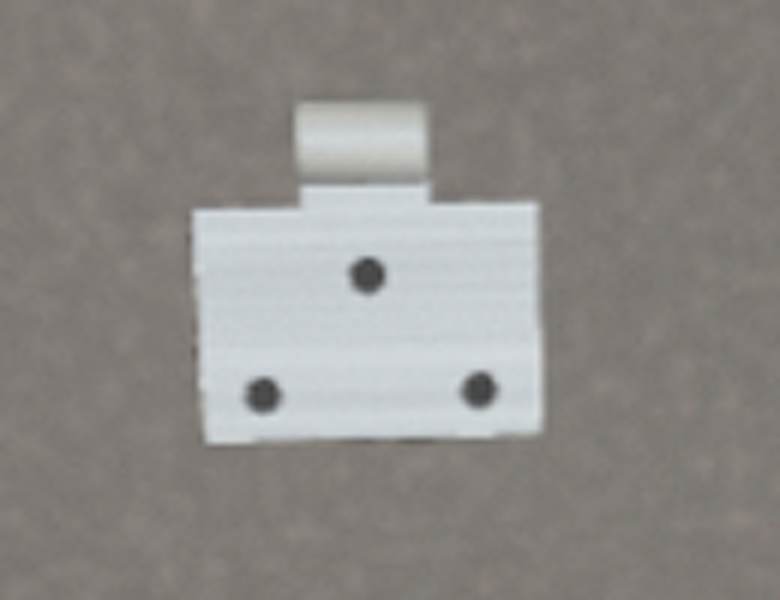

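```bash
cat > m1.py <<'E'
from h import *
A,B=load('w2')[0],load('w3')[0]
za=lambda x,y:(240+(x+.5)/6-.5,45+(y+.5)/6-.5); zb=lambda x,y:(210+(x+.5)/6-.5,125+(y+.5)/6-.5)
th=-0.159; ex=np.array([np.cos(th),np.sin(th),0]); ey=np.array([-np.sin(th),np.cos(th),0])
def t(n,a,b):
    p,r=tri([ray(A,za(*a)),ray(B,zb(*b))]);print(n,p.round(2),"res",round(r[0],2));return p
s=[t("seat",a,b) for a,b in [((253,277),(254,238)),((527,277),(531,238)),((525,530),(526,472)),((261,530),(265,472))]]
S=np.mean(s,0);print("seat c",S.round(2),"size x",((s[0]+s[1]-s[2]-s[3])/2@ex).round(1),"y",((s[0]+s[3]-s[1]-s[2])/2@ey).round(1))
h=[t("hole",a,b) for a,b in [((248,25),(236,24)),((518,25),(500,24))]]
# with given heights z=40 seat, 51 plate top
for nm,c,z,k in(("w2",A,za,0),("w3",B,zb,1)):
    q=[onz(c,z(*x[k]),40) for x in [((253,277),(254,238)),((527,277),(531,238)),((525,530),(526,472)),((261,530),(265,472))]]
    m=np.mean(q,0); print(nm,"seat@40",m.round(2),"axis pt from seat",(m+31*ex).round(2))
    q=[onz(c,z(*x[k]),53) for x in [((293,165),(286,165)),((479,165),(459,165))]]
    g=np.mean(q,0);print(nm,"gap@53",g.round(2),"width",((q[0]-q[1])@ey).round(2))
    rows=((123,226),(113,213))[k]; col=((386),(370))[k]
    q=[onz(c,z(col,r),53) for r in rows];print("  silhouette x mid",np.mean(q,0).round(2),"w",((q[0]-q[1])@ex).round(2))
    q=[onz(c,z(*x[k]),51) for x in [((248,25),(236,24)),((518,25),(500,24))]];m=np.mean(q,0);print("  holes mid@51",m.round(2),"sep",np.linalg.norm(q[0]-q[1]).round(2),"angle",np.arctan2(*(q[0]-q[1])[[0,1]]))
W2,W3,W4=[load(k) for k in('w2','w3','w4')]
for z in(0,3,6):print("packer z",z,[onz(c[0],u,z).round(2) for c,u in((W2,(573.04,166.07)),(W3,(542.58,227.5)),(W4,(597.38,99.3)))])
p,r=tri([ray(W2[0],(573.04,166.07)),ray(W3[0],(542.58,227.5)),ray(W4[0],(597.38,99.3))]);print("packer",p,r)
z1=lambda x,y:(245+(x+.5)/6-.5,75+(y+.5)/6-.5);c=load('w1')[0]
q=[onz(c,z1(*u),5) for u in((192,209),(540,203),(543,434),(205,443))];m=np.mean(q,0);print("leaf plate",m.round(2),[np.linalg.norm(q[i]-q[(i+1)%4]).round(1) for i in range(4)])
hh=[onz(c,z1(*u),5) for u in((367,275),(263,395),(479,390))];print("holes",np.round(hh,1));d=hh[1]-hh[2];print("leaf theta",-np.arctan2(d[0],d[1]))
E
python3 m1.py
```

```text
seat [583.46  60.31  39.74] res 0.0
seat [576.75  18.8   37.56] res 0.59
seat [539.97  25.39  39.13] res 0.03
seat [546.64  66.19  39.81] res 0.17
seat c [561.7   42.67  39.06] size x 37.3 y 41.7
hole [614.98  53.66  51.81] res 0.01
hole [608.94  16.2   51.72] res 0.03
w2 seat@40 [561.69  42.78  40.  ] axis pt from seat [592.3   37.87  40.  ]
w2 gap@53 [593.56  37.6   53.  ] width 26.48
  silhouette x mid [592.28  37.82  53.  ] w 13.71
  holes mid@51 [612.13  34.92  51.  ] sep 38.07 angle 0.16044253761554625
w3 seat@40 [561.79  42.49  40.  ] axis pt from seat [592.4   37.58  40.  ]
w3 gap@53 [592.23  38.    53.  ] width 25.19
  silhouette x mid [592.53  38.31  53.  ] w 14.42
  holes mid@51 [611.99  35.07  51.  ] sep 38.04 angle 0.15940385791485007
packer z 0 [array([ 461.19, -235.63,    0.  ]), array([ 459.99, -234.91,    0.  ]), array([ 462.42, -236.12,    0.  ])]
packer z 3 [array([ 461.97, -233.18,    3.  ]), array([ 461.37, -232.75,    3.  ]), array([ 462.58, -233.47,    3.  ])]
packer z 6 [array([ 462.74, -230.72,    6.  ]), array([ 462.74, -230.59,    6.  ]), array([ 462.74, -230.81,    6.  ])]
packer [ 462.77615863 -230.57376033    6.16100983] [np.float64(0.0193163046353745), np.float64(0.08644690945446083), np.float64(0.07625172146043746)]
leaf plate [436.75 210.64   5.  ] [np.float64(59.8), np.float64(39.2), np.float64(59.8), np.float64(39.7)]
holes [[445.  210.3   5. ]
 [426.5 230.6   5. ]
 [423.7 192.7   5. ]]
leaf theta -0.0736908286345793
```

Everything agrees with the stated heights: seat 39–40, plate top 51.8, packer top 6.2. The pin axis is at about (592.4, 37.9), with jig yaw −0.159. Next, the packer.

Call:
{"name": "carry_out", "arguments": {"series": [{"delta_pos": [-2,-55,0],"turn": [0,0,0.1],"hand": 1},{"delta_pos": [-5,-115,0],"turn": [0,0,0.25],"hand": 1},{"delta_pos": [-8,-175,-10],"turn": [0,0,0.4],"hand": 1},{"delta_pos": [-11,-235,-20],"turn": [0,0,0.54],"hand": 1},{"delta_pos": [-14,-290,-30],"turn": [0,0,0.54],"hand": 1},{"delta_pos": [-14,-322,-40],"turn": [0,0,0.54],"hand": 1},{"delta_pos": [-14,-322,-40],"turn": [0,0,0.54],"hand": 1},{"delta_pos": [-14,-322,-40],"turn": [0,0,0.54],"hand": 1}]}}

```text
clock: 4.95
eef_pos: [400.2, -255.3, 110.4]
eef_rot: [-3.141, 0.0, 0.381]
wrist_force: [0.7, 0.3, -0.5]
finger_gap: 93.9
```

```bash
cat > m2.py <<'E'
from h import *
import sys
c,s,im=snap(sys.argv[1])
hsv=cv2.cvtColor(im,cv2.COLOR_RGB2HSV);H,S,V=[hsv[:,:,i].astype(int) for i in range(3)]
mb=((H>100)&(H<125)&(S>120)&(V>100)).astype(np.uint8)
mb=cv2.morphologyEx(mb,cv2.MORPH_CLOSE,np.ones((9,9)))
cn=max(cv2.findContours(mb,cv2.RETR_EXTERNAL,cv2.CHAIN_APPROX_NONE)[0],key=cv2.contourArea)
P=np.array([onz(c,u,6.)[:2] for u in cn[:,0].astype(float)],np.float32)
r=cv2.minAreaRect(P*10);b=cv2.boxPoints(r)/10
print("centre",np.array(r[0])/10,"size",np.array(r[1])/10,r[2])
e=[b[1]-b[0],b[2]-b[1]];L=max(e,key=np.linalg.norm);a=np.arctan2(L[1],L[0]);print("theta",[(a-np.pi/2+k*np.pi) for k in(0,1)])
E
python3 m2.py w5
```

```text
w5 4.95 [ 400.18 -255.27  110.37] [-3.1412e+00  1.0000e-04  3.8070e-01] F [ 0.7  0.3 -0.5] gap 93.9
centre [ 462.3487793  -231.05317383] size [35.66361084 49.6222229 ] 25.51302146911621
theta [np.float32(-2.6963058), np.float32(0.445287)]
```

View pics/w5.png

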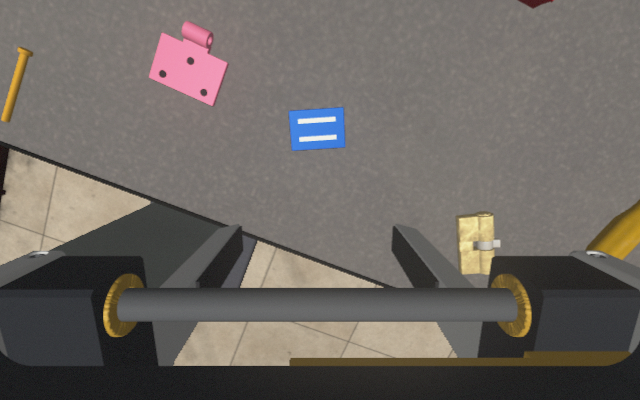

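w5 shows the packer squarely at (317,129), size 35.7 × 49.6, theta 0.445, centre (462.5,-231.0). I'll descend and grip.

Call:
{"name": "carry_out", "arguments": {"series": [{"delta_pos": [40,16,-20],"turn": [0,0,0.065],"hand": 1},{"delta_pos": [62.5,24.5,-50],"turn": [0,0,0.065],"hand": 1},{"delta_pos": [62.5,24.5,-90],"turn": [0,0,0.065],"hand": 1},{"delta_pos": [62.5,24.5,-100],"turn": [0,0,0.065],"hand": 1},{"delta_pos": [62.5,24.5,-108],"turn": [0,0,0.065],"hand": 1},{"delta_pos": [62.5,24.5,-108],"turn": [0,0,0.065],"hand": 0.5},{"delta_pos": [62.5,24.5,-108],"turn": [0,0,0.065],"hand": 0.4},{"delta_pos": [62.5,24.5,-108],"turn": [0,0,0.065],"hand": 0.4}], "squeeze": 20}}

```text
clock: 6.0
eef_pos: [462.8, -231.3, 3.2]
eef_rot: [3.141, -0.001, 0.446]
wrist_force: [-0.1, -0.5, 0.7]
finger_gap: 67.4
```

```bash
python3 -c "
from h import *
snap('w6')"
```

```text
w6 6.0 [ 462.79 -231.27    3.18] [ 3.1406e+00 -7.0000e-04  4.4560e-01] F [-0.1 -0.5  0.7] gap 67.4
```

View pics/w6.png

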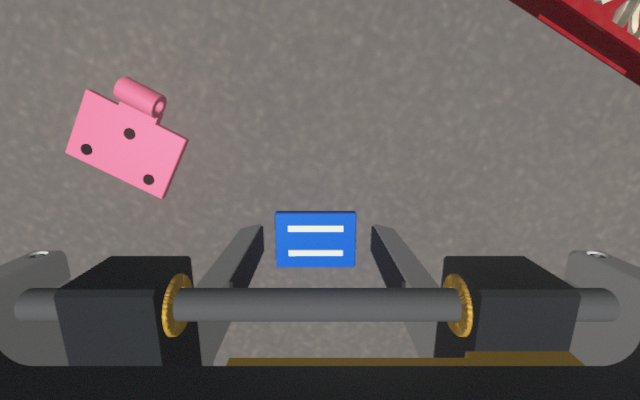

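Call:
{"name": "carry_out", "arguments": {"series": [{"delta_pos": [0,0,-0.5],"turn": [0,0,0],"hand": 0.4},{"delta_pos": [0,0,-0.5],"turn": [0,0,0],"hand": 0.4},{"delta_pos": [0,0,-0.5],"turn": [0,0,0],"hand": 0.4},{"delta_pos": [0,0,-0.5],"turn": [0,0,0],"hand": 0.4}]}}

```text
clock: 6.55
eef_pos: [462.5, -231.1, 2.0]
eef_rot: [3.141, -0.0, 0.446]
wrist_force: [0.3, -0.2, 1.9]
finger_gap: 49.2
```

```bash
python3 -c "
from h import *
c,s,im=snap('w7')
for z in(3,6):
  for p in ([462.5,-231,z],s['eef_pos']*[1,1,0]+[0,0,z]): print(proj(c,p))
print(cv2.imwrite('pics/w7c.png',cv2.resize(im[190:290,200:440,::-1],None,fx=3,fy=3)))"
```

```text
w7 6.55 [ 462.54 -231.07    2.03] [ 3.1415e+00 -1.0000e-04  4.4570e-01] F [ 0.3 -0.2  1.9] gap 49.2
[315.61898536 238.84776137]
[315.74332866 238.83057678]
[315.59905462 240.58854128]
[315.72534129 240.57111309]
True
```

View pics/w7c.png

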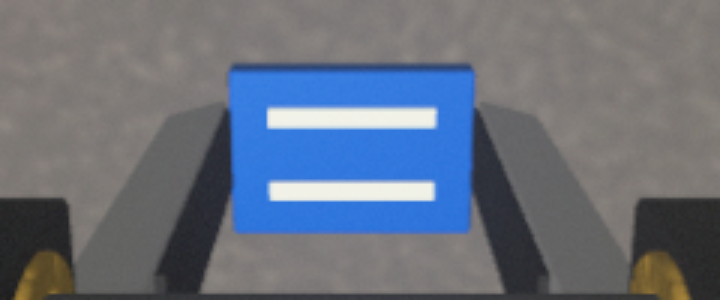

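The packer is gripped and centred, with a gap of 49.2. I'll carry it to above the seat.

Call:
{"name": "carry_out", "arguments": {"series": [{"delta_pos": [0,0,30],"turn": [0,0,0],"hand": 0.4},{"delta_pos": [10,40,70],"turn": [0,0,-0.1],"hand": 0.4},{"delta_pos": [30,95,98],"turn": [0,0,-0.25],"hand": 0.4},{"delta_pos": [50,150,98],"turn": [0,0,-0.4],"hand": 0.4},{"delta_pos": [70,205,98],"turn": [0,0,-0.55],"hand": 0.4},{"delta_pos": [85,245,98],"turn": [0,0,-0.605],"hand": 0.4},{"delta_pos": [95,268,98],"turn": [0,0,-0.605],"hand": 0.4},{"delta_pos": [99,273.5,98],"turn": [0,0,-0.605],"hand": 0.4}]}}

```text
clock: 7.6
eef_pos: [561.6, 43.6, 99.6]
eef_rot: [3.142, 0.0, -0.157]
wrist_force: [-0.5, -0.7, -0.9]
finger_gap: 49.4
```

Call:
{"name": "carry_out", "arguments": {"series": [{"delta_pos": [0,0,-20],"turn": [0,0,0],"hand": 0.4},{"delta_pos": [0,0,-35],"turn": [0,0,0],"hand": 0.4},{"delta_pos": [0,0,-35],"turn": [0,0,0],"hand": 0.4}]}}

```text
clock: 7.98
eef_pos: [560.8, 41.8, 63.8]
eef_rot: [3.141, 0.002, -0.16]
wrist_force: [-0.1, 0.6, -0.3]
finger_gap: 49.5
```

```bash
python3 -c "
from h import *
c,s,im=snap('w8')
print('axis',proj(c,[592.4,37.9,53]))
cv2.imwrite('pics/w8c.png',cv2.resize(im[60:290,160:480,::-1],None,fx=2.5,fy=2.5))"
```

```text
w8 7.975 [560.78  41.84  63.84] [ 3.1412e+00  2.3000e-03 -1.5990e-01] F [-0.1  0.6 -0.3] gap 49.5
axis [314.42631    185.94984249]
```

View pics/w8c.png

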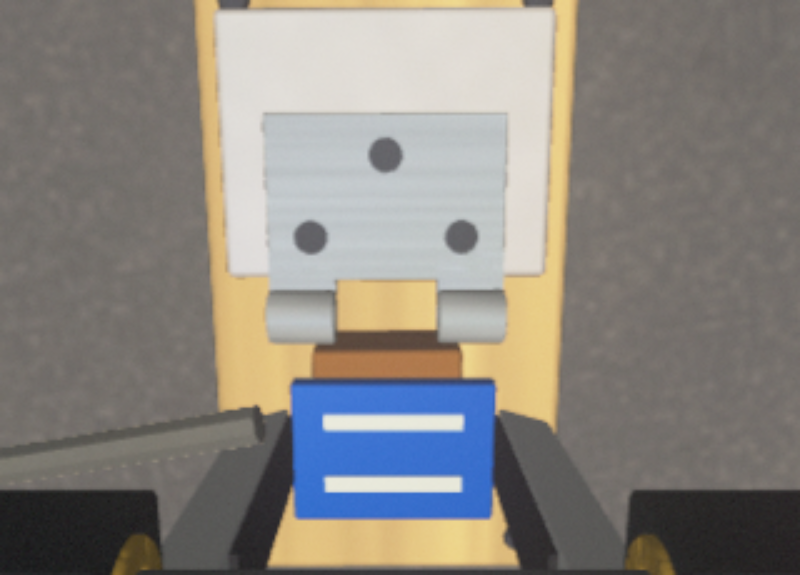

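The packer is held square. The gripped packer is centred at column 317 and the knuckle gap at 314.3, so I need to shift about 1–1.5 mm to +y. I'll go down partway and re-check.

Call:
{"name": "carry_out", "arguments": {"series": [{"delta_pos": [0.2,0.9,-10],"turn": [0,0,0],"hand": 0.4},{"delta_pos": [0.2,0.9,-18],"turn": [0,0,0],"hand": 0.4},{"delta_pos": [0.2,0.9,-18],"turn": [0,0,0],"hand": 0.4},{"delta_pos": [0.2,0.9,-18],"turn": [0,0,0],"hand": 0.4}]}}

```text
clock: 8.52
eef_pos: [561.8, 43.4, 47.1]
eef_rot: [-3.142, -0.0, -0.159]
wrist_force: [-0.3, 0.0, 0.3]
finger_gap: 49.5
```

```bash
python3 -c "
from h import *
c,s,im=load('w7');q=[onz(c,(317,r),6) for r in (212.7,267.7)];th=.4457;e=np.array([np.cos(th),np.sin(th),0]);print('inhand x',[(p-s['eef_pos'])@e for p in q])
c,s,im=snap('w9')
cv2.imwrite('pics/w9c.png',cv2.resize(im[130:280,210:420,::-1],None,fx=3.8,fy=3.8,interpolation=cv2.INTER_CUBIC))"
```

```text
inhand x [np.float64(17.872110282703808), np.float64(-18.20352716023486)]
w9 8.525 [561.81  43.41  47.09] [-3.1416e+00 -2.0000e-04 -1.5910e-01] F [-0.3  0.   0.3] gap 49.5
```

View pics/w9c.png

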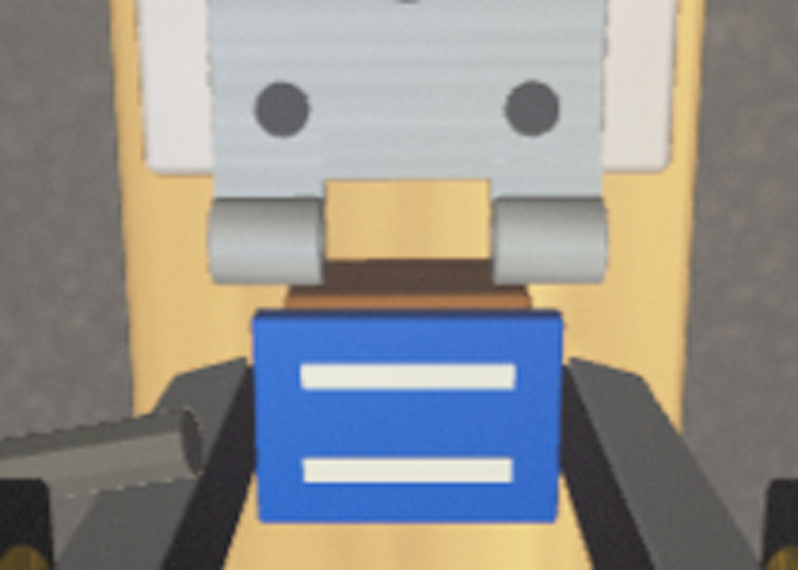

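Aligned: the packer is centred at 407.5 and the knuckle gap at 407.5. Lowering onto the seat.

Call:
{"name": "carry_out", "arguments": {"series": [{"delta_pos": [0,0,-3],"turn": [0,0,0],"hand": 0.4},{"delta_pos": [0,0,-4.5],"turn": [0,0,0],"hand": 0.4},{"delta_pos": [0,0,-5.2],"turn": [0,0,0],"hand": 0.4},{"delta_pos": [0,0,-5.5],"turn": [0,0,0],"hand": 0.4}]}}

```text
clock: 9.07
eef_pos: [561.7, 43.4, 42.0]
eef_rot: [3.142, -0.0, -0.159]
wrist_force: [-5.2, -0.3, 9.0]
finger_gap: 49.8
```

Call:
{"name": "carry_out", "arguments": {"series": [{"delta_pos": [0,0,0.5],"turn": [0,0,0],"hand": 0.6},{"delta_pos": [0,0,0.5],"turn": [0,0,0],"hand": 0.65},{"delta_pos": [0,0,0.5],"turn": [0,0,0],"hand": 0.65},{"delta_pos": [0,0,20],"turn": [0,0,0],"hand": 0.65},{"delta_pos": [0,0,50],"turn": [0,0,0],"hand": 0.65},{"delta_pos": [-30,0,70],"turn": [0,0,0],"hand": 0.8},{"delta_pos": [-60,0,80],"turn": [0,0,0],"hand": 0.9},{"delta_pos": [-60,0,80],"turn": [0,0,0],"hand": 1}]}}

```text
clock: 10.07
eef_pos: [501.0, 43.5, 122.4]
eef_rot: [-3.141, -0.001, -0.159]
wrist_force: [-0.6, 0.7, -0.7]
finger_gap: 87.7
```

```bash
python3 -c "
from h import *
c,s,im=snap('w10')
cv2.imwrite('pics/w10c.png',cv2.resize(im[30:180,230:410,::-1],None,fx=4,fy=4,interpolation=cv2.INTER_CUBIC))"
```

```text
w10 10.075 [501.02  43.49 122.36] [-3.1413e+00 -1.3000e-03 -1.5910e-01] F [-0.6  0.7 -0.7] gap 87.7
```

View pics/w10c.png

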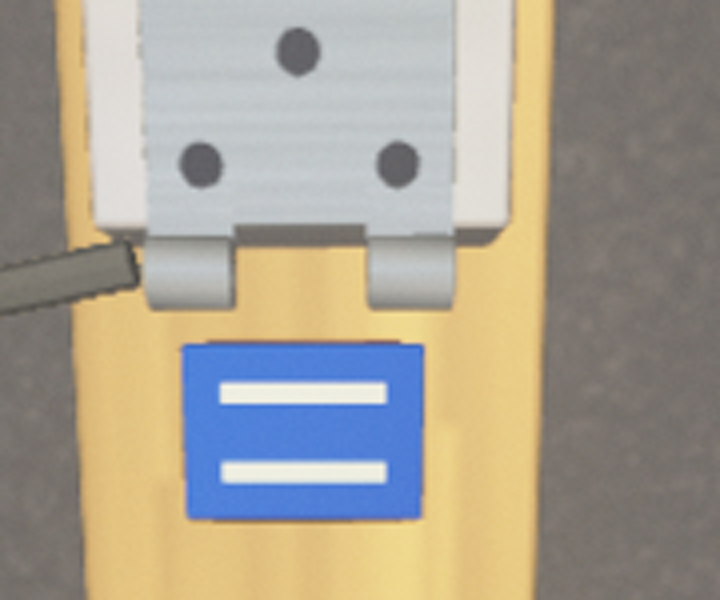

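w10 shows the packer square on the seat at crop (304,432), clear of the knuckles. Now the leaf.

Call:
{"name": "carry_out", "arguments": {"series": [{"delta_pos": [-55,10,0],"turn": [0,0,0.04],"hand": 1},{"delta_pos": [-105,35,0],"turn": [0,0,0.085],"hand": 1},{"delta_pos": [-128,85,-10],"turn": [0,0,0.085],"hand": 1},{"delta_pos": [-131,140,-20],"turn": [0,0,0.085],"hand": 1},{"delta_pos": [-131,170,-20],"turn": [0,0,0.085],"hand": 1},{"delta_pos": [-131,172,-20],"turn": [0,0,0.085],"hand": 1},{"delta_pos": [-131,172,-20],"turn": [0,0,0.085],"hand": 1}]}}

```text
clock: 11.0
eef_pos: [370.9, 215.1, 101.1]
eef_rot: [3.141, 0.001, -0.074]
wrist_force: [0.7, -0.0, -0.6]
finger_gap: 94.1
```

Run:
```python
from h import *
c,s,im=load('w10')
def rect(c,im,mask,z):
    mb=cv2.morphologyEx(mask.astype(np.uint8),cv2.MORPH_CLOSE,np.ones((9,9)))
    cn=max(cv2.findContours(mb,cv2.RETR_EXTERNAL,cv2.CHAIN_APPROX_NONE)[0],key=cv2.contourArea)
    P=np.array([onz(c,u,z)[:2] for u in cn[:,0].astype(float)],np.float32);r=cv2.minAreaRect(P*10);b=cv2.boxPoints(r)/10
    L=max([b[1]-b[0],b[2]-b[1]],key=np.linalg.norm);a=(np.arctan2(L[1],L[0])-np.pi/2+np.pi/2)%np.pi-np.pi/2
    return np.array(r[0])/10,np.array(r[1])/10,a
hsv=cv2.cvtColor(im,cv2.COLOR_RGB2HSV);H,S,V=[hsv[:,:,i].astype(int) for i in range(3)]
mb=(H>100)&(H<125)&(S>120)&(V>100);mb[:,:250]=0;mb[:,400:]=0
print("packer on seat",rect(c,im,mb,46.))
c,s,im=snap('w11')
cv2.imwrite('pics/w11c.png',cv2.resize(im[70:190,240:390,::-1],None,fx=5,fy=5,interpolation=cv2.INTER_CUBIC))
```

```text
packer on seat (array([561.70859375,  42.82876282]), array([48.74898071, 34.95455933]), np.float32(-0.1603285))
w11 11.0 [370.93 215.06 101.1 ] [ 3.1412e+00  6.0000e-04 -7.4100e-02] F [ 0.7 -0.  -0.6] gap 94.1
```

View pics/w11c.png

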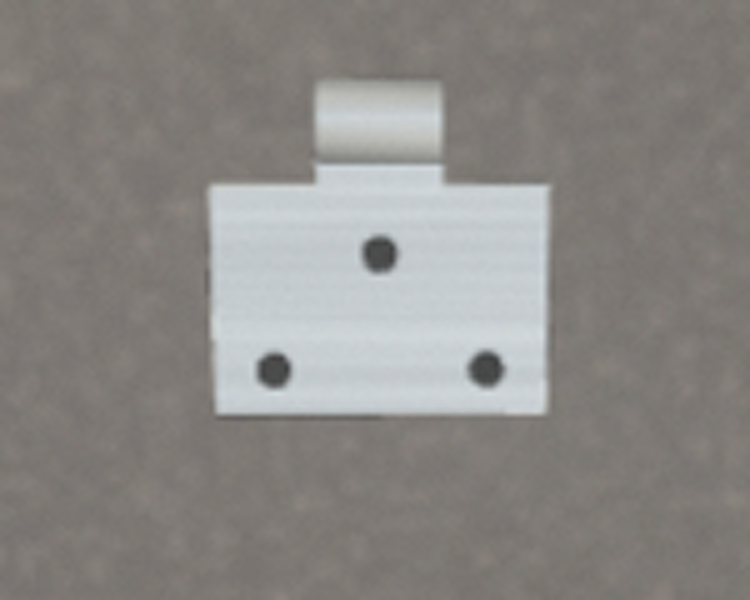

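Run:
```python
from h import *
z1=lambda x,y:(245+(x+.5)/6-.5,75+(y+.5)/6-.5);z2=lambda x,y:(240+(x+.5)/5-.5,70+(y+.5)/5-.5)
c1=load('w1')[0];c2=load('w11')[0]
for a,b in [((367,275),(380,254)),((263,395),(274,370)),((479,390),(486,369)),((362,139),(379,120))]:
    p,r=tri([ray(c1,z1(*a)),ray(c2,z2(*b))]);print(p.round(2),round(r[0],2))
q=[onz(c2,z2(*u),5) for u in((209,185),(550,185),(547,414),(216,414))];m=np.mean(q,0);print("leaf plate",m.round(2),[np.linalg.norm(q[i]-q[(i+1)%4]).round(1) for i in range(4)])
hh=[onz(c2,z2(*u),5) for u in((274,370),(486,369))];d=hh[0]-hh[1];print("theta",-np.arctan2(d[0],d[1]))
```

```text
[444.87 210.1   10.73] 0.01
[426.55 230.34   8.39] 0.04
[423.75 192.78   6.72] 0.02
[466.76 208.61  11.08] 0.04
leaf plate [436.86 210.64   5.  ] [np.float64(59.5), np.float64(39.6), np.float64(59.8), np.float64(39.6)]
theta -0.0707176374387716
```

Call:
{"name": "carry_out", "arguments": {"series": [{"delta_pos": [40,-2,-10],"turn": [0,0,0.002],"hand": 1},{"delta_pos": [66.2,-4,-40],"turn": [0,0,0.002],"hand": 1},{"delta_pos": [66.2,-4,-80],"turn": [0,0,0.002],"hand": 1},{"delta_pos": [66.2,-4,-95],"turn": [0,0,0.002],"hand": 0.85},{"delta_pos": [66.2,-4,-99.5],"turn": [0,0,0.002],"hand": 0.75},{"delta_pos": [66.2,-4,-99.5],"turn": [0,0,0.002],"hand": 0.72},{"delta_pos": [66.2,-4,-99.5],"turn": [0,0,0.002],"hand": 0.72}], "squeeze": 25}}

```text
clock: 11.92
eef_pos: [437.5, 211.6, 3.1]
eef_rot: [-3.141, -0.002, -0.072]
wrist_force: [-0.0, -1.4, 0.3]
finger_gap: 67.8
```

Run:
```python
from h import *
c1=load('w1')[0];c4=load('w4')[0]
z1=lambda x,y:(245+(x+.5)/6-.5,75+(y+.5)/6-.5)
for a,b in [((367,275),(183.3,183.2)),((263,395),(169.7,202.2)),((479,390),(204.3,199.8))]:
    p,r=tri([ray(c1,z1(*a)),ray(c4,b)]);print(p.round(2),round(r[0],2))
c,s,im=snap('w12')
print(proj(c,s['eef_pos']*[1,1,0]+[0,0,5]))
cv2.imwrite('pics/w12c.png',cv2.resize(im[150:290,210:420,::-1],None,fx=3.8,fy=3.8,interpolation=cv2.INTER_CUBIC))
```

```text
[444.76 210.21   5.3 ] 0.25
[426.31 230.55   5.41] 0.18
[423.12 192.57   4.29] 0.55
w12 11.925 [437.46 211.64   3.08] [-3.1408e+00 -1.7000e-03 -7.2100e-02] F [-0.  -1.4  0.3] gap 67.8
[316.17824669 239.90183249]
```

View pics/w12c.png

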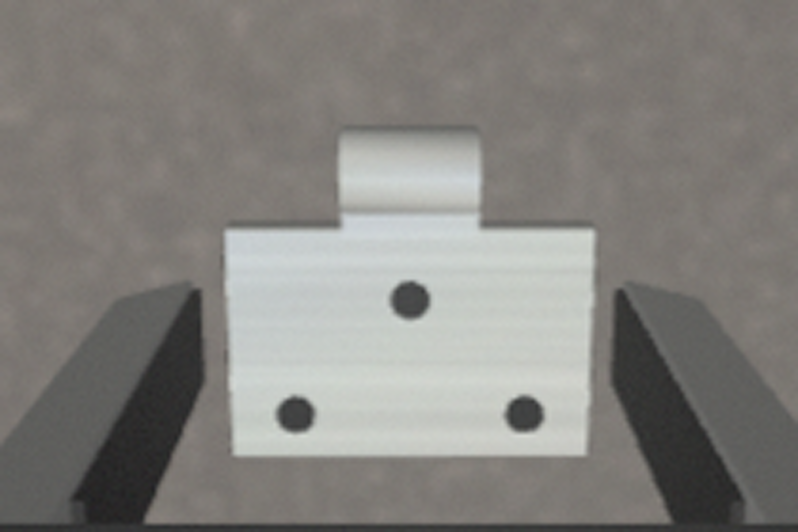

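w12 shows the leaf plate centred between the open fingers, and its hole heights triangulate to about 5 mm. Closing.

Call:
{"name": "carry_out", "arguments": {"series": [{"delta_pos": [0,0,0],"turn": [0,0,0],"hand": 0.5},{"delta_pos": [0,0,0],"turn": [0,0,0],"hand": 0.5},{"delta_pos": [0,0,0],"turn": [0,0,0],"hand": 0.5},{"delta_pos": [0,0,0],"turn": [0,0,0],"hand": 0.5}], "squeeze": 45}}

```text
clock: 12.48
eef_pos: [437.1, 211.5, 2.4]
eef_rot: [-3.141, -0.001, -0.072]
wrist_force: [-1.4, -0.4, 6.7]
finger_gap: 58.8
```

Run:
```python
from h import *
c,s,im=snap('w13')
cv2.imwrite('pics/w13c.png',cv2.resize(im[150:290,210:420,::-1],None,fx=3.8,fy=3.8,interpolation=cv2.INTER_CUBIC))
```

```text
w13 12.475 [437.13 211.53   2.4 ] [-3.1413e+00 -6.0000e-04 -7.2100e-02] F [-1.4 -0.4  6.7] gap 58.8
```

View pics/w13c.png

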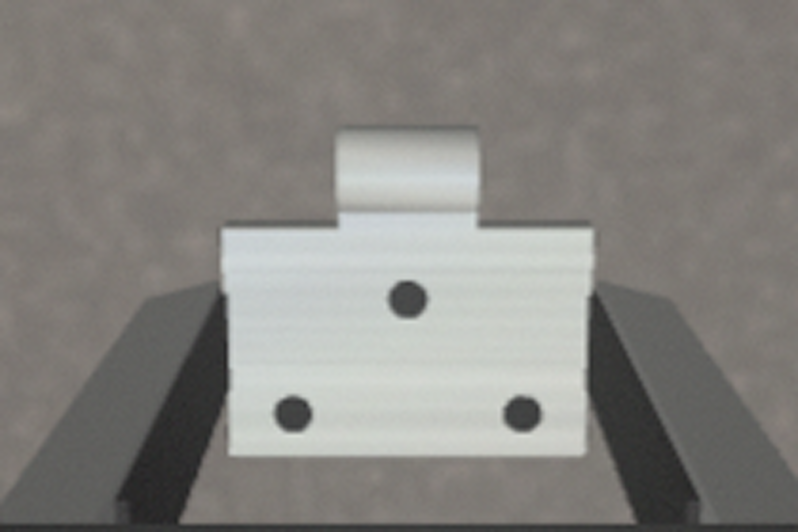

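Leaf gripped, gap 58.8, knuckle at column 317. The plate corner would hit rod1 if I came straight down, so I'll hover 18 mm back, go below rod1's height, then move forward.

Call:
{"name": "carry_out", "arguments": {"series": [{"delta_pos": [0,0,15],"turn": [0,0,0],"hand": 0.5},{"delta_pos": [0,0,65],"turn": [0,0,0],"hand": 0.5},{"delta_pos": [0,-30,105],"turn": [0,0,-0.03],"hand": 0.5},{"delta_pos": [0,-85,115],"turn": [0,0,-0.06],"hand": 0.5},{"delta_pos": [10,-135,115],"turn": [0,0,-0.087],"hand": 0.5},{"delta_pos": [50,-160,115],"turn": [0,0,-0.087],"hand": 0.5},{"delta_pos": [90,-165.5,115],"turn": [0,0,-0.087],"hand": 0.5},{"delta_pos": [108.5,-165.5,115],"turn": [0,0,-0.087],"hand": 0.5}]}}

```text
clock: 13.52
eef_pos: [546.8, 45.1, 117.6]
eef_rot: [-3.142, -0.0, -0.16]
wrist_force: [0.2, 0.7, -1.3]
finger_gap: 58.8
```

Call:
{"name": "carry_out", "arguments": {"series": [{"delta_pos": [0,0,0],"turn": [0,0,0],"hand": 0.5},{"delta_pos": [0,0,-15],"turn": [0,0,0],"hand": 0.5},{"delta_pos": [0,0,-30],"turn": [0,0,0],"hand": 0.5},{"delta_pos": [0,0,-42],"turn": [0,0,0],"hand": 0.5},{"delta_pos": [0,0,-42],"turn": [0,0,0],"hand": 0.5}]}}

```text
clock: 14.15
eef_pos: [544.7, 46.0, 73.8]
eef_rot: [3.141, 0.002, -0.159]
wrist_force: [0.9, -0.4, -0.8]
finger_gap: 58.4
```

Run:
```python
from h import *
c,s,im=snap('w14')
cv2.imwrite('pics/w14c.png',cv2.resize(im[60:290,160:480,::-1],None,fx=2.5,fy=2.5,interpolation=cv2.INTER_CUBIC))
```

```text
w14 14.15 [544.66  45.96  73.77] [ 3.1413e+00  2.1000e-03 -1.5910e-01] F [ 0.9 -0.4 -0.8] gap 58.4
```

View pics/w14c.png

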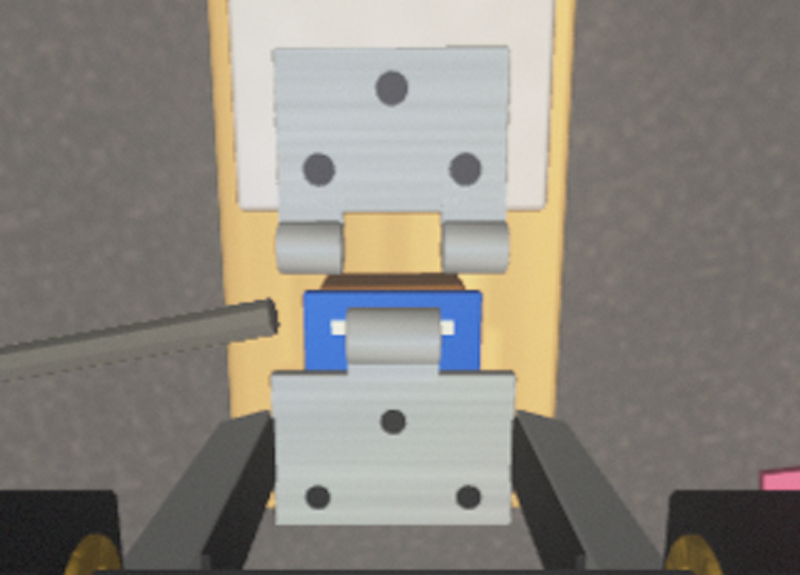

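Call:
{"name": "carry_out", "arguments": {"series": [{"delta_pos": [9,-1.4,0],"turn": [0,0,0],"hand": 0.5},{"delta_pos": [17.8,-2.8,0],"turn": [0,0,0],"hand": 0.5},{"delta_pos": [17.8,-2.8,-7],"turn": [0,0,0],"hand": 0.5},{"delta_pos": [17.8,-2.8,-7],"turn": [0,0,0],"hand": 0.5},{"delta_pos": [17.8,-2.8,-7],"turn": [0,0,0],"hand": 0.5}]}}

```text
clock: 14.82
eef_pos: [563.0, 43.1, 67.9]
eef_rot: [3.142, 0.0, -0.159]
wrist_force: [-0.5, -0.4, -0.5]
finger_gap: 58.1
```

Run:
```python
from h import *
c,s,im=snap('w15')
cv2.imwrite('pics/w15c.png',cv2.resize(im[130:280,210:420,::-1],None,fx=3.8,fy=3.8,interpolation=cv2.INTER_CUBIC))
```

```text
w15 14.825 [563.04  43.14  67.86] [ 3.1415e+00  3.0000e-04 -1.5910e-01] F [-0.5 -0.4 -0.5] gap 58.1
```

View pics/w15c.png

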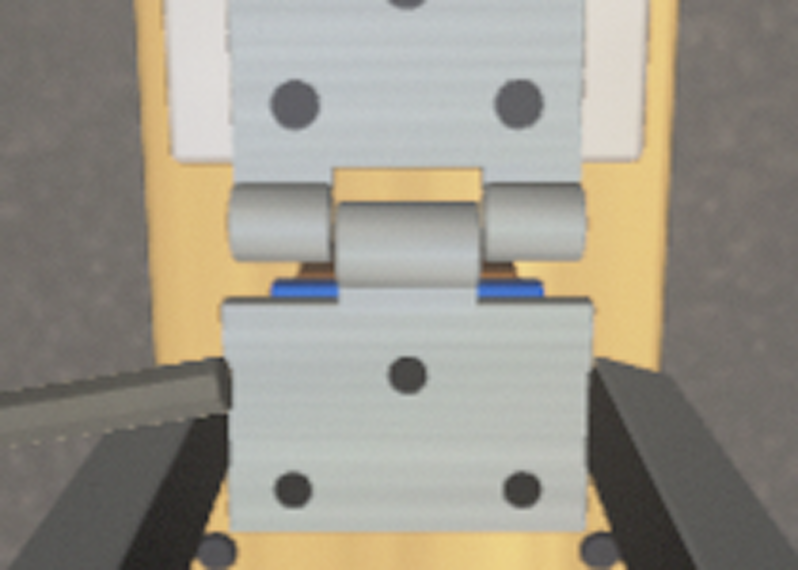

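```bash
cat > m3.py <<'E'
from h import *
import sys
def ax(c,v1,v2,zc,u=316.9):
    # axis of a 14 mm barrel at height zc from its two silhouette rows
    mid=[]
    d1=ray(c,(u,v1))[1];d2=ray(c,(u,v2))[1];o=ray(c,(u,v1))[0];d=d1+d2
    return o+d*(zc-o[2])/d[2]
th=-.159;ex=np.array([np.cos(th),np.sin(th),0])
def go(name,loose,fixed,x0,y0,f,zl):
    c,s,im=load(name);g=lambda r:y0+(r+.5)/f-.5
    a=ax(c,g(loose[0]),g(loose[1]),zl);b=ax(c,g(fixed[0]),g(fixed[1]),53.)
    print(name,"loose",a.round(2),"fixed",b.round(2),"dx (fixed-loose)",((b-a)@ex).round(2),"loose rel TCP",((a-s['eef_pos'])@ex).round(2),"fixed rel TCP",((b-s['eef_pos'])@ex).round(2))
if __name__=="__main__":
    s=load('w15')[1]; go('w15',(202,288),(183,261),210,130,3.8,s['eef_pos'][2]-2.4+7)
    s=load('w14')[1]; go('w14',(308,366),(221,274),160,60,2.5,s['eef_pos'][2]-2.4+7)
    c,s,im=load('w13'); g=lambda r:150+(r+.5)/3.8-.5
    a=ax(c,g(127),g(214),7.); e=np.array([np.cos(-.0721),np.sin(-.0721),0]);print("w13 loose rel TCP",(a-s['eef_pos'])@e)
E
python3 m3.py
```

```text
w15 loose [592.48  37.96  72.46] fixed [592.26  37.99  53.  ] dx (fixed-loose) -0.22 loose rel TCP 29.89 fixed rel TCP 29.67
w14 loose [573.9   40.81  78.37] fixed [592.16  37.85  53.  ] dx (fixed-loose) 18.5 loose rel TCP 29.69 fixed rel TCP 48.19
w13 loose rel TCP 29.614214522095118
```

The knuckle is aligned within about 0.3 mm in x and y. Descending partway to check again.

Call:
{"name": "carry_out", "arguments": {"series": [{"delta_pos": [0,0,-5],"turn": [0,0,0],"hand": 0.5},{"delta_pos": [0,0,-10],"turn": [0,0,0],"hand": 0.5},{"delta_pos": [0,0,-15],"turn": [0,0,0],"hand": 0.5},{"delta_pos": [0,0,-17],"turn": [0,0,0],"hand": 0.5},{"delta_pos": [0,0,-17],"turn": [0,0,0],"hand": 0.5}]}}

```text
clock: 15.5
eef_pos: [563.1, 43.1, 50.8]
eef_rot: [3.142, 0.0, -0.159]
wrist_force: [-0.1, 0.2, -1.5]
finger_gap: 58.2
```

Run:
```python
from h import *
c,s,im=snap('w16')
cv2.imwrite('pics/w16c.png',cv2.resize(im[130:280,210:420,::-1],None,fx=3.8,fy=3.8,interpolation=cv2.INTER_CUBIC))
```

```text
w16 15.5 [563.13  43.07  50.77] [ 3.1416e+00  3.0000e-04 -1.5930e-01] F [-0.1  0.2 -1.5] gap 58.2
```

View pics/w16c.png

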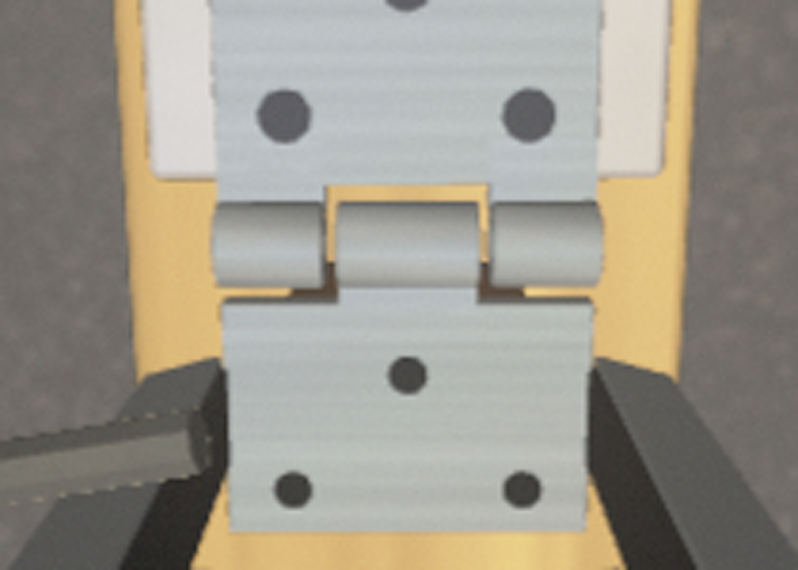

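```bash
python3 -c "
from m3 import *
go('w16',(202.5,289),(201,288),210,130,3.8,55.4)"
```

```text
w16 loose [592.48  37.95  55.4 ] fixed [592.16  38.    53.  ] dx (fixed-loose) -0.33 loose rel TCP 29.79 fixed rel TCP 29.46
```

Call:
{"name": "carry_out", "arguments": {"series": [{"delta_pos": [0,0,-1.2],"turn": [0,0,0],"hand": 0.5},{"delta_pos": [0,0,-2.2],"turn": [0,0,0],"hand": 0.5},{"delta_pos": [0,0,-3],"turn": [0,0,0],"hand": 0.5},{"delta_pos": [0,0,-3],"turn": [0,0,0],"hand": 0.5}], "squeeze": 55}}

```text
clock: 16.05
eef_pos: [563.3, 43.1, 48.5]
eef_rot: [-3.142, -0.0, -0.159]
wrist_force: [-3.2, 0.2, 5.1]
finger_gap: 58.2
```

Call:
{"name": "carry_out", "arguments": {"series": [{"delta_pos": [-0.3,0,0.8],"turn": [0,0,0],"hand": 0.5},{"delta_pos": [-0.3,0,0.8],"turn": [0,0,0],"hand": 0.5},{"delta_pos": [-0.3,0,0],"turn": [0,0,0],"hand": 0.5},{"delta_pos": [-0.3,0,-0.6],"turn": [0,0,0],"hand": 0.5},{"delta_pos": [-0.3,0,-0.6],"turn": [0,0,0],"hand": 0.5}]}}

```text
clock: 16.68
eef_pos: [563.0, 43.1, 48.4]
eef_rot: [-3.142, -0.0, -0.159]
wrist_force: [-6.1, -0.8, 13.6]
finger_gap: 58.4
```

Run:
```python
from h import *
c,s,im=snap('w17')
cv2.imwrite('pics/w17c.png',cv2.resize(im[130:280,210:420,::-1],None,fx=3.8,fy=3.8,interpolation=cv2.INTER_CUBIC))
```

```text
w17 16.675 [563.01  43.09  48.36] [-3.1416e+00 -4.0000e-04 -1.5910e-01] F [-6.1 -0.8 13.6] gap 58.4
```

View pics/w17c.png

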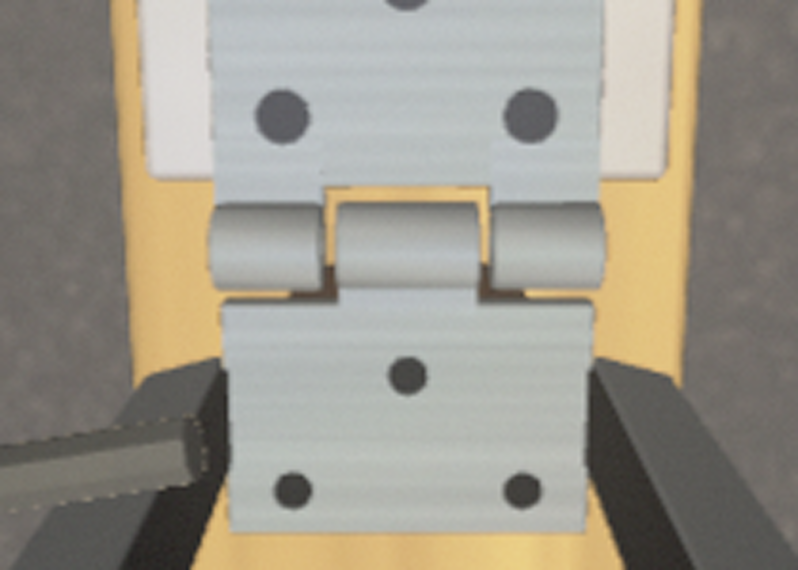

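The barrels are now collinear (fixed rows 203–290, loose 203–289). I'll press more firmly, with a small x relief to offset the sideways load.

Call:
{"name": "carry_out", "arguments": {"series": [{"delta_pos": [-0.15,0,-0.3],"turn": [0,0,0],"hand": 0.5},{"delta_pos": [-0.3,0,-0.6],"turn": [0,0,0],"hand": 0.5},{"delta_pos": [-0.4,0,-0.8],"turn": [0,0,0],"hand": 0.5},{"delta_pos": [-0.4,0,-0.8],"turn": [0,0,0],"hand": 0.5}]}}

```text
clock: 17.23
eef_pos: [563.0, 43.1, 48.3]
eef_rot: [-3.141, -0.002, -0.159]
wrist_force: [-7.4, -0.5, 19.2]
finger_gap: 58.1
```

Run:
```python
from h import *
c,s,im=snap('w18')
print(s['moment'],s['qd'])
cv2.imwrite('pics/w18c.png',cv2.resize(im[130:280,210:420,::-1],None,fx=3.8,fy=3.8,interpolation=cv2.INTER_CUBIC))
_,_,im=snap('s18','scene')
cv2.imwrite('pics/s18c.png',cv2.resize(im[110:230,240:400,::-1],None,fx=5,fy=5,interpolation=cv2.INTER_CUBIC))
```

```text
w18 17.225 [563.03  43.08  48.3 ] [-3.1414e+00 -1.6000e-03 -1.5910e-01] F [-7.4 -0.5 19.2] gap 58.1
[-0.12445213  1.72256844 -0.05925837] [-0.00108314 -0.00134208 -0.00102384  0.00023933  0.00068461 -0.00071714]
s18 17.275 [563.02  43.09  48.3 ] [-3.1414e+00 -1.6000e-03 -1.5920e-01] F [-7.7 -0.2 19.2] gap 58.1
```

View pics/w18c.png

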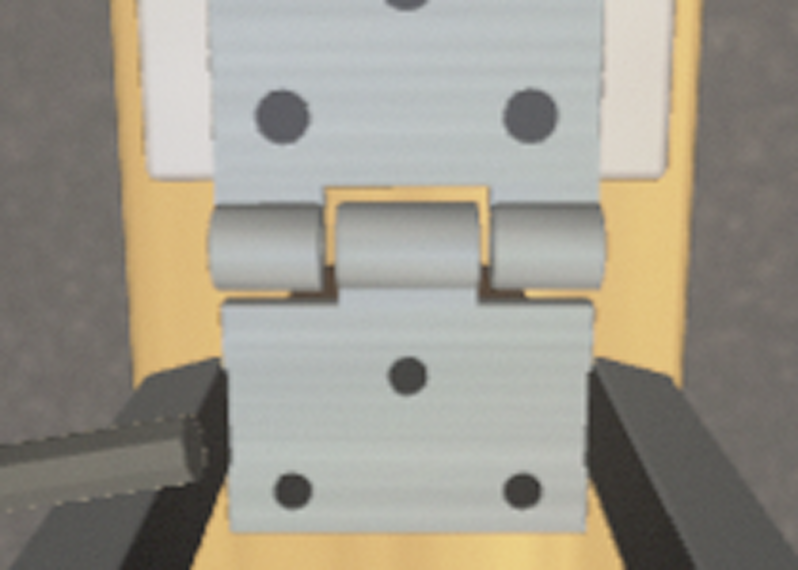

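View pics/s18c.png

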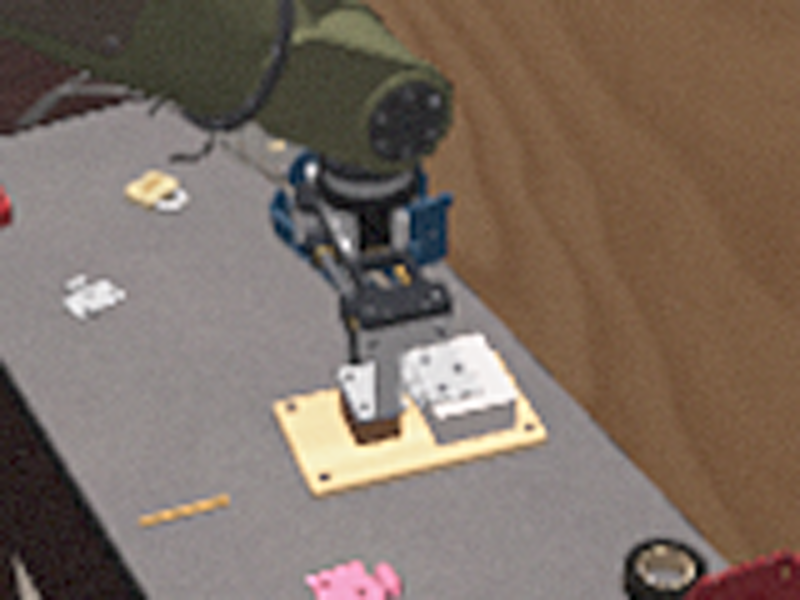

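Call:
{"name": "carry_out", "arguments": {"series": [{"delta_pos": [-0.15,0,-0.2],"turn": [0,0,0],"hand": 0.5},{"delta_pos": [-0.3,0,-0.3],"turn": [0,0,0],"hand": 0.5},{"delta_pos": [-0.3,0,-0.3],"turn": [0,0,0],"hand": 0.5},{"delta_pos": [-0.3,0,-0.3],"turn": [0,0,0],"hand": 0.5},{"delta_pos": [-0.3,0,-0.3],"turn": [0,0,0],"hand": 0.5},{"delta_pos": [-0.3,0,-0.3],"turn": [0,0,0],"hand": 0.5},{"delta_pos": [-0.3,0,-0.3],"turn": [0,0,0],"hand": 0.5},{"delta_pos": [-0.3,0,-0.3],"turn": [0,0,0],"hand": 0.5}]}}

```text
clock: 18.32
eef_pos: [563.0, 43.1, 48.3]
eef_rot: [-3.141, -0.002, -0.159]
wrist_force: [-6.7, 0.6, 20.6]
finger_gap: 58.3
```

Run:
```python
from h import *
c,s,im=snap('w19')
cv2.imwrite('pics/w19c.png',cv2.resize(im[130:280,210:420,::-1],None,fx=3.8,fy=3.8,interpolation=cv2.INTER_CUBIC))
```

```text
w19 18.325 [563.03  43.09  48.29] [-3.1412e+00 -2.4000e-03 -1.5920e-01] F [-6.7  0.6 20.6] gap 58.3
```

View pics/w19c.png

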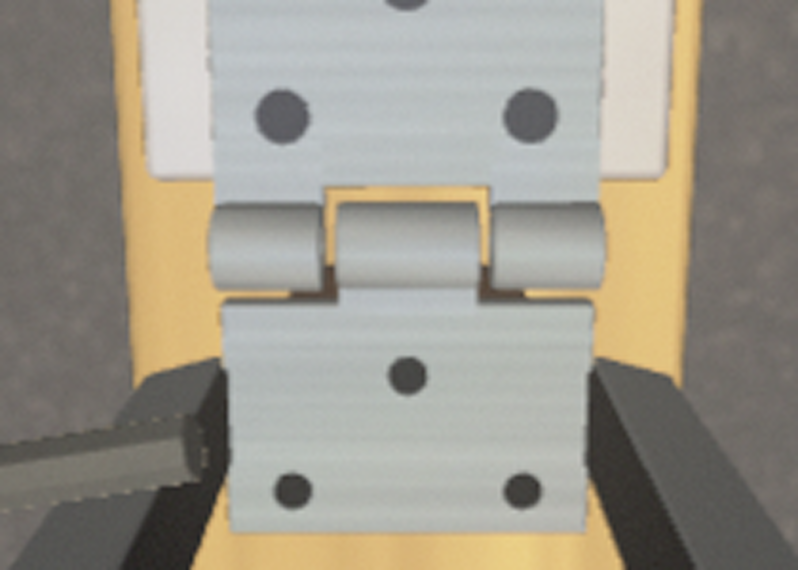

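w19 shows the loose barrel (columns 336–480) centred between the fixed ones (inner edges 325–490) and on the same rows. The pose is steady with 20.6 N pressing down. Handing in.

```bash
python3 -c "
from cell import sign_off
print(sign_off())"
```

```text
the job is handed in; nothing more can be done
None
```

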